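Dress the shaper spindle for freehand work on an oval frame

TASK

Finish setting up the spindle shaper: thread the two loose collars onto the upright spindle so that the stack steps down in width, the wide tall collar seated flat on the collar that is already fitted above the cutter block, and the narrower, thinner one flat on top of it; lower each onto its seat and do not let it drop down the spindle. Take the starting pin out of the wooden block and plug it fully home, its flange flat on the table plate, in the plate's right-hand hole (right as seen from the robot). Leave everything else on the bench where it is.

Things in the scene. Friction and masses are not known exactly. Their poses are not given: they have to be found in the camera images.
- shaper: Spindle shaper, fixed: a dark cast-iron table plate 260 x 320 x 32 mm lying on the bench, shifted by up to 10 cm and turned up to 12 degrees between starts. In its middle, on the spindle, a cutter block 88 mm wide (98 mm over the knives), 36 to 86 mm above the bench, then a fitted steel collar 78 mm wide, 14 mm high. Origin on the spindle axis at bench height; y towards the left-hand hole.
- spindle_seat (a point): Point on the spindle axis at the top face of the fitted collar, the seat for the loose collars, 100 mm above the bench. The bare steel spindle, fixed and upright, 25 mm diameter, rises 58 mm above this point; its last 8 mm taper to 16 mm diameter. z is up along the spindle.
- hole_right (a point): Right-hand pin hole of the plate: 17 mm diameter with a small chamfer, through the 32 mm plate. Point at the centre of its mouth on the plate's top face, 32 mm above the bench, 129 mm from the spindle axis. z up.
- hole_left (a point): Left-hand pin hole of the plate, like the right-hand one; it stays empty. Point at the centre of its mouth.
- wide_mid (a point): Wide collar: plain aluminium ring lying flat on the bench to the right of the plate, loose, outer diameter 68 mm, bore 28 mm, 34 mm high, about 0.3 kg. Point at its centre, half-way up; z along its bore. Both faces are alike. The two collars and the wooden block exchange places between starts.
- narrow_mid (a point): Narrow collar: plain aluminium ring lying flat on the bench to the right of the plate, loose, outer diameter 58 mm, bore 28 mm, 20 mm high, about 0.1 kg. Point at its centre, half-way up; z along its bore. Both faces are alike.
- pin_mid (a point): Starting pin: plain steel, upright and loose in the block's middle hole, 0.4 kg. From below: spigot 14 mm diameter, 26 mm long, its last 8 mm tapered; flange 34 mm wide, 6 mm thick; round barrel 24 mm diameter, ending 96 mm above the flange's underside. Point on its axis half-way along, 35 mm above the flange's underside; z up along the pin. At the start the flange rests on the block's top.
- pin_block: Wooden block 160 (x) x 70 (y) x 40 mm, fixed to the bench right of the plate, with the starting pin in its middle hole (18 mm). Two router cutters, part of the block, stand 56 mm to either side of the pin along x, up to 74 mm above the bench. Origin at the middle of its underside.
- glue: Bystander: glue bottle, white, 54 mm across, 160 mm tall, standing beyond the table plate; origin at its foot.
- tub: Bystander: low white screw-top tub, 62 mm across, 40 mm tall, standing at the left of the table plate; origin at its foot.
- lock_cap: Bystander: dark locking cap for the spindle, a solid disc 60 mm across and 12 mm thick lying on the plate's far left corner with its 12 mm bolt standing up from it to 46 mm; not a collar, not needed now; origin at its foot.
- chisel: Bystander: chisel with a dark red handle, 220 mm long, lying at the right; origin at the ferrule.
- hex_key: Bystander: T-handled hex key with a black 116 mm cross handle and 140 mm blade, lying at the left of the plate; origin at the middle of the cross handle.
Things that resemble listed ones, but are neither listed nor needed, are in the scene too. What is shaped like the part that bears narrow_mid but blue or turquoise is not meant.

How it is judged:
By the outcome, as a careful person would: the job done as asked, in the order asked, and still so for the second after the job is handed in, with the robot touching nothing.
It also fails if it takes over 70 s, if anything falls off the work surface, if the arm or the gripper's body presses on something with over 40 N, if the wrist force passes 120 N, or if a joint passes its speed limit or range.

ROBOT

A 6-joint arm with a two-finger parallel gripper is mounted at the origin on the work surface. World frame = base frame: x ahead of the robot, y to its left, z up, the work surface at z = 0. Lengths are in mm, angles in degrees, forces in N, time in s.
With the tool pointing down it reaches from about 300 to 850 mm from the base axis. Payload 4.2 kg.
Tool frame: the origin (TCP) lies at the very end of the fingers, on their centre line; the grasp point (between the pads) lies 19 mm behind it (env.grip_depth is the distance from the TCP to the grasp point, in mm); z points along the fingers, y is the line along which they close (so a half turn about z gives the same grasp; the last joint's range is limited). The gripper opens to 91 mm and grips with 3 to 60 N. Pads are 32 mm wide; open, the fingers measure 118 mm over their backs; the gripper's body (76 mm by 178 mm) begins 60 mm behind the grasp point.
Start: joints at [-73.052, 18.312, 89.639, -0, 72.044, -1.146], TCP at [178.585, -546.581, 213.976] pointing down, gripper open.
Joint ranges: [-177.97, 177.97], [-48.28, 115.42], [12.27, 149.76], [-77.06, 257.06], [2.81, 150.46], [-146.56, 146.56]. Speed limits (degrees/s): [147.25, 147.25, 180, 180, 180, 180].

INTERFACE

Orientations are given as [roll, pitch, yaw] about the fixed x, y, z axes, in that order (R = Rz(yaw) Ry(pitch) Rx(roll)).
In Python, from workcell import env, cams gives the robot as it stands.
- The arm moves only by the tool apply_moves, never from a script. Its argument "deltas" is a list of rows, each a list of 5 numbers: the shift along the tool's x, y, z in m, then the turn about the tool's z in rad, then the opening, from -1 (shut) to 1 (fully open), so that 0 is half open. In form: [[tx, ty, tz, roll, gripper], ...]. A call has 1 to 5 rows; each row is the pose to reach, as a shift and turn from the pose commanded when the call began, along the tool's axes at that moment; what a row does not reach only later rows make up. A row lasts 1/10 s, in which the tool goes at most 50 mm and 8.59 degrees, less where a joint would pass 70% of its speed; a pose out of reach is approached as far as the arm can. A call with a gripper value outside its range is refused whole. The fingers move at their own pace and stop on an object; "grip_force" is the grip in N (left out, the last holds). Time passes only in rows, so rows that repeat a pose let the fingers close. It gives the time, the measured TCP pose, the force, the opening and the grip force at its end, in the units of the state.
- env.state(): the state, without advancing time (a new reading comes with each control period).
- cams.grab_frame(name): name is "scene" or "top" or "wrist"; returns the picture (384x512x3 uint8, blue, green, red); there is no depth.
- cams.get_calibration(name): a dict with "mtx" (3x3 intrinsics, pixels), "eye" and "attitude" of the camera in the world; the wrist camera has in their place "tool_from_camera" (4x4, takes a point from camera to tool coordinates, whose origin is the TCP and whose axes are the flange's). Camera axes: x right, y down, z forward; pixel columns grow to the right and rows downward; lengths in mm; the calibration is good to about 2 mm. A picture is of the moment at which its call begins: read the wrist's pose just before it. get_calibration takes no time and is no camera call.
- env.job_done(): hands the job in; it is judged then, once.
The state is a dict: "time_s": time; "qpos": joint angles; "qvel": joint speeds; "effort": joint torques, N m; "ee_pos": TCP position; "ee_rot": TCP orientation; "force": force on the tool from outside, world axes, zero at the start; "torque": the same for the moment, N m; "gripper_width": finger opening in mm; "gripper_force": force on a finger pad.
Only numpy, scipy, OpenCV 4.12 (cv2) and the standard library are available. Lean on these libraries where they do the work, as an engineer would, in place of code of your own. Each camera call takes 0.05 s, during which the arm holds its last target. There are 200 camera calls.

## Working session

There is one attempt and no reset: what is moved stays moved. The work goes in short steps, Python scripts to look and compute and a tool call to move; the robot and the scene stay as the last step left them, time stands still between calls to the robot, and variables do not carry over. Pictures are saved under pics/ and viewed, at most 13 in all, crops included, and the job is handed in when it is done.

Besides the shell and the picture viewer there is one more tool, called after "Call:" by a JSON object that holds its "method" and its "body", one argument or row to a line. apply_moves: Moves the arm, as the interface text tells. Its arguments: {"type":"object","properties":{"deltas":{"type":"array"},"grip_force":{"type":"number"}},"required":["deltas"]}

```bash
ls; mkdir -p pics; python3 - <<'E'
from workcell import env, cams
import cv2, numpy as np
for n in ("top","scene","wrist"):
    s=env.state(); im=cams.grab_frame(n); cv2.imwrite(f"pics/{n}0.png",im)
    print(n,cams.get_calibration(n))
print(s)
a=cv2.imread("pics/top0.png");b=cv2.imread("pics/scene0.png")
E
```

```text
pics
top {'mtx': array([[384.72169402,   0.        , 251.74813383],
       [  0.        , 384.72169402, 193.10977226],
       [  0.        ,   0.        ,   1.        ]]), 'eye': array([ 369.9444735 ,   -9.70191922, 1265.94913123]), 'attitude': array([-172.07751926,    0.65906056,  -90.25184112])}
scene {'mtx': array([[385.47469486,   0.        , 262.32704941],
       [  0.        , 385.47469486, 190.045795  ],
       [  0.        ,   0.        ,   1.        ]]), 'eye': array([1242.90217669, -551.99377682,  674.30987745]), 'attitude': array([-122.55532672,   -0.16286108,   53.54156282])}
wrist {'mtx': array([[324.70667922,   0.        , 254.63849143],
       [  0.        , 324.70667922, 197.51933842],
       [  0.        ,   0.        ,   1.        ]]), 'tool_from_camera': array([[ 6.00034268e-04, -9.68991779e-01, -2.47092234e-01,
         7.01170051e+01],
       [ 9.99999780e-01,  5.11231466e-04,  4.23546490e-04,
         5.45788467e-01],
       [-2.84091741e-04, -2.47092434e-01,  9.68991872e-01,
        -1.71469044e+02],
       [ 0.00000000e+00,  0.00000000e+00,  0.00000000e+00,
         1.00000000e+00]])}
{'time_s': 0.1, 'qpos': array([-7.30526118e+01,  1.83472418e+01,  8.96979661e+01, -1.18965103e-03,
        7.20427271e+01, -1.14497200e+00]), 'qvel': array([-0.03110245, -0.0807233 , -0.29497539,  0.04076884, -0.04616366,
       -0.05384758]), 'effort': array([ 1.05213709e-03, -4.13332522e+01, -2.32510024e+01,  7.28875701e-02,
        4.21731512e-02, -6.01297870e-05]), 'ee_pos': array([ 178.44307613, -546.15437679,  213.22154873]), 'ee_rot': array([-1.79912060e+02, -6.26224777e-04,  1.80927274e+01]), 'force': array([-0.19743245, -1.19588473,  0.13029079]), 'torque': array([-0.01099306,  0.01276237, -0.008535  ]), 'gripper_force': 0.0, 'gripper_width': 91.09411951845613}
```

```bash
python3 - <<'E'
import cv2
a=cv2.imread("pics/top0.png"); cv2.imwrite("pics/top0b.png",cv2.resize(a,(800,600),interpolation=cv2.INTER_CUBIC))
a=cv2.imread("pics/scene0.png"); cv2.imwrite("pics/scene0b.png",cv2.resize(a,(800,600),interpolation=cv2.INTER_CUBIC))
E
```

```text
(no output)
```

View pics/top0b.png

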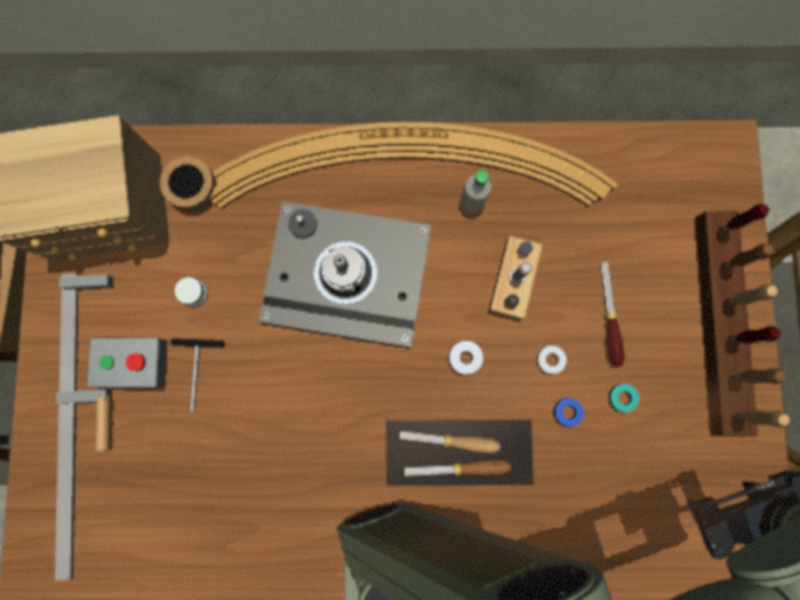

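View pics/scene0b.png

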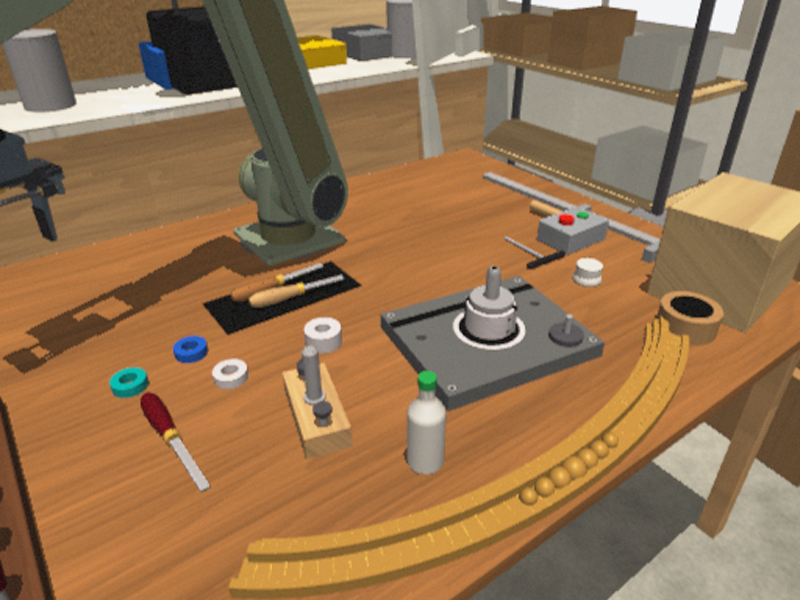

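Top view (800x600 scale): wide white collar at (466,358) and narrower white collar at (552,360). The lookalikes are the blue ring (569,412), the turquoise ring (625,398), the tub (190,291) and the lock cap (302,222). The pin is at (522,270) in the block, the spindle tip at (341,262), the right hole at (402,296) and the left hole at (284,277). I choose the two white/aluminium rings and will measure them now.

```bash
cat > h.py <<'E'
import numpy as np, cv2
from scipy.spatial.transform import Rotation as Ro
from workcell import env, cams
def pose(name, s=None):
    c=cams.get_calibration(name)
    if name=="wrist":
        R=Ro.from_euler('xyz',s["ee_rot"],degrees=True).as_matrix(); T=c["tool_from_camera"]
        return c["mtx"],R@T[:3,:3],R@T[:3,3]+s["ee_pos"]
    return c["mtx"],Ro.from_euler('xyz',c["attitude"],degrees=True).as_matrix(),c["eye"]
def cast(P,uv,z):
    K,R,e=P; d=R@np.linalg.solve(K,[uv[0],uv[1],1.]); return e+d*(z-e[2])/d[2]
def proj(P,X):
    K,R,e=P; p=K@(R.T@(np.asarray(X,float)-e)); return p[:2]/p[2]
def blobs(mask,amin=20):
    n,l,st,c=cv2.connectedComponentsWithStats(mask.astype(np.uint8))
    return [(i,c[i].round(1),st[i].tolist()) for i in range(1,n) if st[i][4]>=amin]
def local(s,X):  # point in tool axes (mm)
    R=Ro.from_euler('xyz',s["ee_rot"],degrees=True).as_matrix(); return R.T@(np.asarray(X)-s["ee_pos"])
def shot(fn,name="wrist"):
    s=env.state(); im=cams.grab_frame(name); cv2.imwrite(f"pics/{fn}.png",im); return s,im,pose(name,s)
E
python3 - <<'E'
from h import *
a=cv2.imread("pics/top0.png"); P=pose("top"); k=1.5625
for n,u,z in [("wide",(466,358),17),("narrow",(552,360),10),("spindle tip",(341,260),158),("hr",(402,296),32),("hl",(284,277),32),("pintop",(525,267),136),("block",(516,277),40),("cut1",(526,247),74),("cut2",(511,302),74),("blue",(569,412),10),("glue",(482,177),160)]:
    print(n,cast(P,np.array(u)/k,z).round(0))
h=cv2.cvtColor(a,cv2.COLOR_BGR2HSV)
m=(h[...,1]<50)&(h[...,2]>170)
for i,c,st in blobs(m,30):
    if st[4]<2000: print(c,st,cast(P,c,30).round(0))
E
```

```text
wide [ 425. -146.   17.]
narrow [ 421. -325.   10.]
spindle tip [604. 101. 158.]
hr [554. -14.  32.]
hl [595. 232.  32.]
pintop [ 593. -249.  136.]
block [ 591. -250.   40.]
cut1 [ 646. -266.   74.]
cut2 [ 534. -232.   74.]
blue [ 314. -355.   10.]
glue [ 763. -168.  160.]
[220.2 172.2] [200, 154, 42, 41, 847] [612. 107.  30.]
[388.8 183.4] [386, 168, 7, 31, 89] [ 571. -441.   30.]
[119.6 185.2] [112, 177, 16, 17, 219] [571. 435.  30.]
[298.1 228.1] [288, 218, 21, 21, 299] [ 428. -144.   30.]
[353.3 229.7] [345, 221, 18, 18, 197] [ 422. -320.   30.]
[269.8 279.6] [257, 277, 27, 6, 86] [267. -52.  30.]
[274.9 300.6] [260, 299, 31, 4, 97] [203. -67.  30.]
```

Call:
{"method": "apply_moves", "body": {
  "deltas": [
    [0.036, -0.0304, 0.004, 0.063, 1],
    [0.072, -0.0608, 0.008, 0.126, 1],
    [0.108, -0.0912, 0.012, 0.189, 1],
    [0.144, -0.1216, 0.016, 0.252, 1],
    [0.18, -0.152, 0.02, 0.3157, 1]
  ],
  "grip_force": 20
}}

```text
time_s: 0.65
ee_pos: [303.0, -344.4, 193.7]
ee_rot: [-180.0, -0.0, -0.2]
force: [1.2, -0.1, -0.1]
gripper_width: 91.2
gripper_force: 0.0
```

Call:
{"method": "apply_moves", "body": {
  "deltas": [
    [0.024, -0.04, 0.0128, 0, 1],
    [0.049, -0.08, 0.0256, 0, 1],
    [0.073, -0.12, 0.038, 0, 1],
    [0.098, -0.16, 0.051, 0, 1],
    [0.122, -0.2, 0.064, 0, 1]
  ]
}}

```text
time_s: 1.15
ee_pos: [425.2, -144.4, 129.5]
ee_rot: [180.0, -0.0, 0.0]
force: [0.9, -0.4, 0.4]
gripper_width: 91.2
gripper_force: 0.0
```

Call:
{"method": "apply_moves", "body": {
  "deltas": [
    [0, 0, 0, 0, 1],
    [0, 0, 0, 0, 1]
  ]
}}

```text
time_s: 1.35
ee_pos: [424.4, -145.5, 129.6]
ee_rot: [180.0, 0.1, 0.2]
force: [-0.1, 0.1, 0.5]
gripper_width: 91.2
gripper_force: 0.0
```

```bash
python3 - <<'E'
from h import *
s,im,P=shot("w1"); print(s["ee_pos"],s["ee_rot"],s["time_s"])
h=cv2.cvtColor(im,cv2.COLOR_BGR2HSV)
m=(h[...,1]<50)&(h[...,2]>150)
for i,c,st in blobs(m,200): print(c,st,cast(P,c,34).round(1))
cv2.imwrite("pics/w1m.png",np.hstack([im[:, :],cv2.cvtColor((m*255).astype(np.uint8),cv2.COLOR_GRAY2BGR)])[:, ::1])
E
```

```text
[ 424.40326723 -145.46613433  129.57637327] [1.79991468e+02 7.50920320e-02 1.81202111e-01] 1.35
[91.9 52.3] [13, 0, 119, 101, 5978] [540.1 -21.6  34. ]
[ 95.3 138.4] [26, 109, 97, 59, 1783] [475.5 -16.5  34. ]
[254.4 193. ] [215, 155, 80, 77, 3891] [ 430.4 -145.7   34. ]
[454.3 195.6] [422, 165, 65, 62, 2354] [ 428.8 -315.1   34. ]
```

View pics/w1.png

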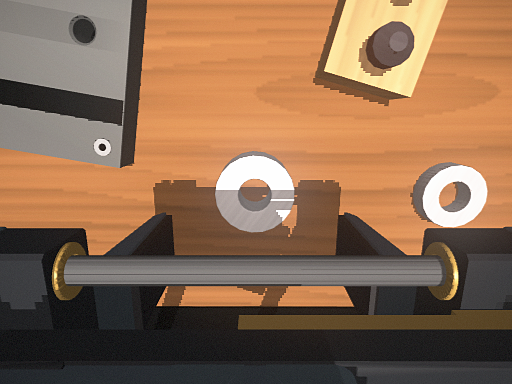

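The wrist view shows the wide collar centred at (255,193), about 80 px across (68 mm), and the narrow one at (454,195), about 65 px (58 mm). The right-hand hole is at (83,30). The choice holds, so I descend on the wide collar and grip it.

Call:
{"method": "apply_moves", "body": {
  "deltas": [
    [0.006, 0, 0.03, 0, 1],
    [0.006, 0, 0.06, 0, 1],
    [0.006, 0, 0.09, 0, 1],
    [0.006, 0, 0.112, 0, 1],
    [0.006, 0, 0.123, 0, 1]
  ]
}}

```text
time_s: 1.9
ee_pos: [429.0, -147.6, 5.7]
ee_rot: [-180.0, 0.1, -0.2]
force: [0.2, 0.5, -0.4]
gripper_width: 91.0
gripper_force: 0.0
```

Call:
{"method": "apply_moves", "body": {
  "deltas": [
    [0, 0, 0, 0, 0.5],
    [0, 0, 0, 0, 0.3],
    [0, 0, 0, 0, 0.2],
    [0, 0, 0, 0, 0.2],
    [0, 0, 0, 0, 0.2]
  ],
  "grip_force": 25
}}

```text
time_s: 2.4
ee_pos: [431.3, -146.6, 8.1]
ee_rot: [179.9, -0.1, 0.0]
force: [-1.2, -0.7, 5.7]
gripper_width: 66.1
gripper_force: 25.0
```

```bash
python3 - <<'E'
from h import *
s=env.state(); print(s["ee_pos"],s["ee_rot"],s["gripper_width"],s["gripper_force"],s["force"])
w=dict(ee_pos=np.array([424.4,-145.47,129.58]),ee_rot=np.array([179.99,0.075,0.18])); P=pose("wrist",w)
for n,u,z in [("wide",(255,193),34),("narrow",(454.5,195),20),("hr",(83,30),32),("screw",(102,147),32),("cut2",(396,42),74)]: print(n,cast(P,u,z).round(1))
E
```

```text
[ 431.34385168 -146.59777874    8.09787603] [ 1.79934180e+02 -1.36815587e-01  1.28944914e-02] 66.05484264196869 25.00206158394576 [-1.20509504 -0.67300877  5.68984575]
wide [ 430.4 -146.2   34. ]
narrow [ 425.8 -324.1   20. ]
hr [556.  -15.8  32. ]
screw [468.4 -20.2  32. ]
cut2 [ 540.2 -236.3   74. ]
```

Call:
{"method": "apply_moves", "body": {
  "deltas": [
    [0, 0, -0.02, 0, 0.2],
    [0, 0, -0.06, 0, 0.2],
    [0, 0, -0.11, 0, 0.2],
    [0, 0, -0.16, 0, 0.2],
    [0, 0, -0.2, 0, 0.2]
  ]
}}

```text
time_s: 2.9
ee_pos: [430.4, -146.1, 209.7]
ee_rot: [179.9, -0.1, 0.0]
force: [0.1, -0.4, -2.8]
gripper_width: 66.0
gripper_force: 25.0
```

Call:
{"method": "apply_moves", "body": {
  "deltas": [
    [0.018, -0.03, 0, 0, 0.2],
    [0.036, -0.075, 0, 0, 0.2],
    [0.054, -0.12, 0, 0, 0.2],
    [0.072, -0.165, 0, 0, 0.2],
    [0.085, -0.21, 0, 0, 0.2]
  ]
}}

```text
time_s: 3.4
ee_pos: [515.7, 65.8, 206.6]
ee_rot: [180.0, 0.0, 0.0]
force: [1.2, -0.6, -3.1]
gripper_width: 66.3
gripper_force: 25.0
```

Call:
{"method": "apply_moves", "body": {
  "deltas": [
    [0.004, -0.025, 0, 0, 0.2],
    [0.008, -0.037, 0, 0, 0.2],
    [0.008, -0.037, 0, 0, 0.2],
    [0.008, -0.037, 0, 0, 0.2]
  ]
}}

```text
time_s: 3.8
ee_pos: [522.9, 99.8, 206.6]
ee_rot: [179.9, 0.1, -0.0]
force: [0.3, -0.8, -3.0]
gripper_width: 66.3
gripper_force: 25.0
```

```bash
python3 - <<'E'
from h import *
s,im,P=shot("w2"); print(s["ee_pos"],s["ee_rot"],s["time_s"],s["gripper_width"])
print(proj(P,[604,101,158]),proj(P,s["ee_pos"]+[0,0,28]))
E
```

```text
[522.91519557  99.76122041 206.63717014] [ 1.79927031e+02  5.90001845e-02 -7.10850097e-03] 3.8 66.33368119430015
[252.10063522  97.42078893] [253.95875343 265.33815424]
```

View pics/w2.png

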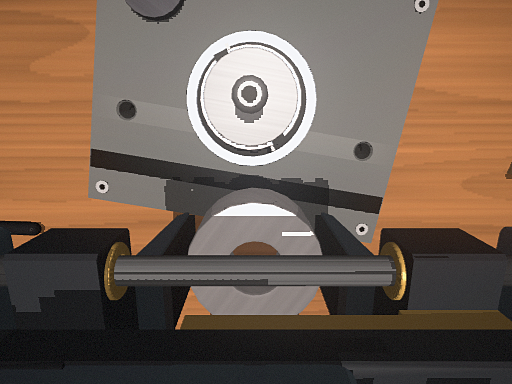

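The spindle tip is at about (249,93), concentric with the fitted collar. The held collar's bore is at about (255,268), behind the bar. Next I check the collar's offset along tool x from its rim pixels.

```bash
python3 - <<'E'
from h import *
im=cv2.imread("pics/w2.png"); s=dict(ee_pos=np.array([522.9,99.8,206.6]),ee_rot=np.array([180,0,0.]))
P=pose("wrist",s); 
for n,dx,dz in [("outer top +x",34,28),("outer bottom +x",34,-6),("bore top +x",14,28),("bore top -x",-14,28),("bore bot -x",-14,-6),("outer top -x",-34,28)]:
    print(n,proj(P,s["ee_pos"]+[dx,0,dz]).round(1))
g=cv2.cvtColor(im,cv2.COLOR_BGR2GRAY)
h=cv2.cvtColor(im,cv2.COLOR_BGR2HSV)
for y in list(range(180,258,2))+list(range(284,322,2)): print(y,im[y,254].tolist(),end=' ')
print()
# spindle
for z,r in ((158,(234,78,30,30)),):
    sub=g[60:125,215:285]; c=cv2.HoughCircles(cv2.resize(sub,None,fx=4,fy=4,interpolation=cv2.INTER_CUBIC),cv2.HOUGH_GRADIENT,1,4,param1=100,param2=15,minRadius=35,maxRadius=85)
    if c is not None:
        for a in c[0][:6]: print((a/4+[215,60,0]).round(1))
for u,z in [((249.5,93),158),((249.5,93),150)]: print(cast(P,u,z).round(1))
# fitted collar / white ring (cutter?) blobs
for n,u in [("hr",(363.5,150.5)),("hl",(126.5,109.5))]: print(n,cast(P,u,32).round(1))
cv2.imwrite("pics/w2c.png",np.vstack([cv2.resize(im[60:130,200:300],(600,420),interpolation=cv2.INTER_NEAREST)]))
E
```

```text
outer top +x [253.9 196.8]
outer bottom +x [254.  181.9]
bore top +x [253.9 238. ]
bore top -x [253.9 291.4]
bore bot -x [254.  261.2]
outer top -x [253.9 326.8]
180 [53, 48, 49] 182 [57, 54, 55] 184 [52, 49, 50] 186 [48, 46, 46] 188 [117, 119, 124] 190 [109, 110, 117] 192 [107, 105, 112] 194 [112, 112, 119] 196 [110, 111, 120] 198 [111, 113, 119] 200 [110, 115, 119] 202 [126, 132, 142] 204 [255, 252, 250] 206 [249, 246, 245] 208 [250, 247, 245] 210 [250, 247, 245] 212 [250, 247, 246] 214 [253, 250, 249] 216 [125, 129, 138] 218 [137, 138, 149] 220 [138, 139, 147] 222 [137, 140, 148] 224 [139, 142, 150] 226 [137, 141, 150] 228 [139, 140, 151] 230 [137, 139, 149] 232 [134, 138, 147] 234 [135, 137, 145] 236 [136, 137, 147] 238 [134, 136, 146] 240 [138, 140, 147] 242 [50, 70, 103] 244 [53, 71, 102] 246 [54, 74, 104] 248 [52, 74, 105] 250 [51, 71, 104] 252 [51, 70, 97] 254 [48, 71, 100] 256 [49, 46, 45] 284 [56, 56, 58] 286 [88, 89, 96] 288 [91, 94, 97] 290 [92, 94, 99] 292 [89, 90, 98] 294 [99, 102, 108] 296 [144, 147, 155] 298 [133, 137, 146] 300 [134, 137, 147] 302 [132, 136, 145] 304 [132, 135, 144] 306 [132, 137, 146] 308 [134, 139, 147] 310 [132, 135, 144] 312 [131, 135, 144] 314 [149, 146, 157] 316 [34, 60, 80] 318 [39, 65, 84] 320 [39, 64, 85] 
[249.6  94.4  18.5]
[249.4  93.1  12.3]
[248.6  94.6  19.4]
[250.9  94.4  19.4]
[250.1  95.6  17.8]
[250.4  93.4  13.2]
[606.8 102.8 158. ]
[607.3 102.9 150. ]
hr [556.5 -16.1  32. ]
hl [598.3 231.2  32. ]
```

View pics/w2c.png

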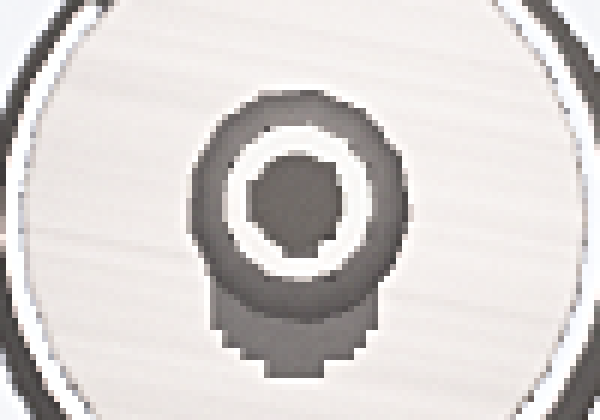

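Call:
{"method": "apply_moves", "body": {
  "deltas": [
    [0.03, -0.001, 0, 0, 0.2],
    [0.06, -0.002, 0, 0, 0.2],
    [0.085, -0.003, 0, 0, 0.2],
    [0.085, -0.003, 0, 0, 0.2]
  ]
}}

```text
time_s: 4.25
ee_pos: [611.1, 101.9, 206.4]
ee_rot: [180.0, -0.1, -0.1]
force: [-1.4, 0.8, -3.2]
gripper_width: 66.1
gripper_force: 25.0
```

Call:
{"method": "apply_moves", "body": {
  "deltas": [
    [0, 0, 0.012, 0, 0.2],
    [0, 0, 0.024, 0, 0.2],
    [0, 0, 0.034, 0, 0.2],
    [0, 0, 0.042, 0, 0.2],
    [0, 0, 0.045, 0, 0.2]
  ]
}}

```text
time_s: 4.75
ee_pos: [607.3, 103.7, 160.6]
ee_rot: [180.0, 0.1, 0.0]
force: [-0.5, 0.3, -3.5]
gripper_width: 65.8
gripper_force: 25.0
```

```bash
python3 - <<'E'
from h import *
s,im,P=shot("w3"); print(s["ee_pos"],s["ee_rot"],s["force"],s["torque"])
s2,im2,_=shot("s3","scene"); Q=pose("scene")
u=proj(Q,[606,103,150]); x,y=u.astype(int); print(u)
a=cv2.resize(im[150:384,100:400],(400,312)); b=cv2.resize(im2[y-50:y+50,x-64:x+64],(400,312),interpolation=cv2.INTER_CUBIC)
cv2.imwrite("pics/v3.png",np.hstack([a,b]))
E
```

```text
[607.33478912 103.73208847 160.5515299 ] [1.79971866e+02 1.34347503e-01 1.67356493e-02] [-0.51437196  0.29656852 -3.53513432] [ 0.04894833  0.00850704 -0.01658758]
[316.63870956 174.20918149]
```

View pics/v3.png

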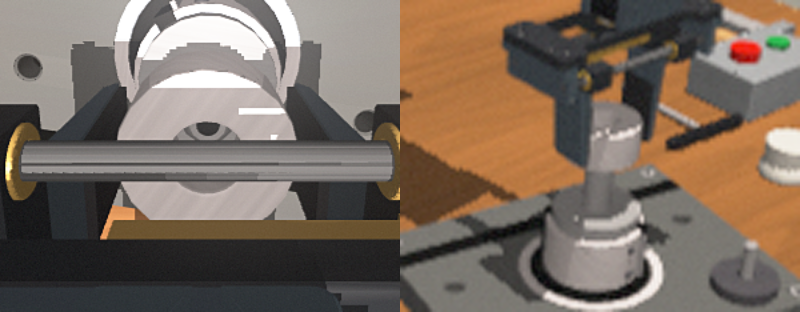

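The wrist crop shows the spindle tip inside the collar's bore at about (208,130). The scene crop shows the collar in line above the spindle. I lower further with force checks.

Call:
{"method": "apply_moves", "body": {
  "deltas": [
    [0, 0, 0.004, 0, 0.2],
    [0, 0, 0.008, 0, 0.2],
    [0, 0, 0.012, 0, 0.2],
    [0, 0, 0.012, 0, 0.2]
  ]
}}

```text
time_s: 5.25
ee_pos: [608.0, 103.8, 149.2]
ee_rot: [180.0, 0.1, 0.0]
force: [-0.1, 0.2, -3.4]
gripper_width: 66.3
gripper_force: 25.0
```

Call:
{"method": "apply_moves", "body": {
  "deltas": [
    [0, 0, 0.01, 0, 0.2],
    [0, 0, 0.02, 0, 0.2],
    [0, 0, 0.03, 0, 0.2],
    [0, 0, 0.037, 0, 0.2],
    [0, 0, 0.037, 0, 0.2]
  ]
}}

```text
time_s: 5.75
ee_pos: [607.9, 103.6, 111.3]
ee_rot: [180.0, 0.1, 0.0]
force: [-0.4, 0.5, -3.5]
gripper_width: 65.7
gripper_force: 25.0
```

Call:
{"method": "apply_moves", "body": {
  "deltas": [
    [0, 0, 0.001, 0, 0.2],
    [0, 0, 0.002, 0, 0.2],
    [0, 0, 0.002, 0, 0.2]
  ]
}}

```text
time_s: 6.05
ee_pos: [608.5, 103.9, 111.1]
ee_rot: [-180.0, -0.0, 0.0]
force: [0.2, 0.3, -3.1]
gripper_width: 65.9
gripper_force: 25.0
```

Nothing has touched yet. I go down 1 mm per row until the seat takes the weight.

Call:
{"method": "apply_moves", "body": {
  "deltas": [
    [0, 0, 0.001, 0, 0.2],
    [0, 0, 0.002, 0, 0.2],
    [0, 0, 0.002, 0, 0.2]
  ]
}}

```text
time_s: 6.35
ee_pos: [608.3, 103.8, 108.9]
ee_rot: [180.0, 0.0, 0.0]
force: [-0.1, -0.9, -2.7]
gripper_width: 66.0
gripper_force: 25.0
```

Call:
{"method": "apply_moves", "body": {
  "deltas": [
    [0, 0, 0.001, 0, 0.2],
    [0, 0, 0.001, 0, 0.2]
  ]
}}

```text
time_s: 6.55
ee_pos: [608.6, 103.8, 108.2]
ee_rot: [180.0, -0.0, 0.0]
force: [-1.2, -0.4, -1.1]
gripper_width: 65.9
gripper_force: 25.0
```

Call:
{"method": "apply_moves", "body": {
  "deltas": [
    [0, 0, 0.0007, 0, 0.2],
    [0, 0, 0.0007, 0, 0.2],
    [0, 0, 0.0007, 0, 0.2]
  ]
}}

```text
time_s: 6.85
ee_pos: [608.6, 103.9, 108.1]
ee_rot: [180.0, -0.0, 0.0]
force: [-1.6, 0.3, 5.3]
gripper_width: 66.5
gripper_force: 25.0
```

Seated: the force rose to about 8 N above the hanging weight. I release, lift and go to the narrow collar.

Call:
{"method": "apply_moves", "body": {
  "deltas": [
    [0, 0, 0, 0, 0.55],
    [0, 0, 0, 0, 0.7],
    [0, 0, 0, 0, 0.9],
    [0, 0, 0, 0, 1],
    [0, 0, 0, 0, 1]
  ]
}}

```text
time_s: 7.35
ee_pos: [608.5, 103.8, 107.0]
ee_rot: [180.0, 0.0, 0.0]
force: [0.6, -1.2, -0.6]
gripper_width: 91.1
gripper_force: 0.0
```

Call:
{"method": "apply_moves", "body": {
  "deltas": [
    [0, 0, -0.01, 0, 1],
    [0, 0, -0.03, 0, 1],
    [0, 0, -0.06, 0, 1],
    [0, 0, -0.085, 0, 1],
    [0, 0, -0.1, 0, 1]
  ]
}}

```text
time_s: 7.85
ee_pos: [609.5, 104.0, 210.5]
ee_rot: [-180.0, -0.3, 0.0]
force: [-0.1, 0.2, 0.3]
gripper_width: 91.3
gripper_force: 0.0
```

```bash
python3 - <<'E'
from h import *
s,im,P=shot("w4"); print(s["ee_pos"],s["ee_rot"])
s2,im2,_=shot("s4","scene"); Q=pose("scene"); x,y=317,185
cv2.imwrite("pics/v4.png",np.hstack([cv2.resize(im,(400,300)),cv2.resize(im2[y-50:y+46,x-64:x+64],(400,300),interpolation=cv2.INTER_CUBIC)]))
E
```

```text
[609.45138919 104.02765599 210.54552144] [-1.79965100e+02 -2.52853509e-01  7.05012507e-03]
```

View pics/v4.png

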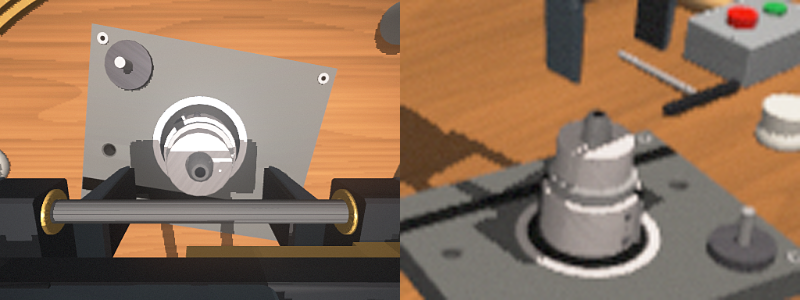

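The scene crop shows the wide collar seated flat on the fitted collar. Next is the narrow collar.

Call:
{"method": "apply_moves", "body": {
  "deltas": [
    [-0.01, 0.025, 0, 0, 1],
    [-0.029, 0.066, 0, 0, 1],
    [-0.048, 0.11, 0, 0, 1],
    [-0.067, 0.153, 0, 0, 1],
    [-0.086, 0.196, 0, 0, 1]
  ]
}}

```text
time_s: 8.45
ee_pos: [521.0, -93.5, 206.4]
ee_rot: [-180.0, 0.1, 0.0]
force: [0.6, -0.4, 0.1]
gripper_width: 91.2
gripper_force: 0.0
```

Call:
{"method": "apply_moves", "body": {
  "deltas": [
    [-0.019, 0.043, 0, 0, 1],
    [-0.038, 0.086, 0.01, 0, 1],
    [-0.057, 0.13, 0.025, 0, 1],
    [-0.074, 0.17, 0.045, 0, 1],
    [-0.09, 0.205, 0.065, 0, 1]
  ]
}}

```text
time_s: 8.95
ee_pos: [431.1, -298.9, 141.2]
ee_rot: [180.0, 0.0, -0.0]
force: [0.3, -0.5, -0.1]
gripper_width: 91.2
gripper_force: 0.0
```

Call:
{"method": "apply_moves", "body": {
  "deltas": [
    [-0.008, 0.02, 0.013, 0, 1],
    [-0.012, 0.027, 0.013, 0, 1],
    [-0.012, 0.027, 0.013, 0, 1]
  ]
}}

```text
time_s: 9.25
ee_pos: [420.0, -324.5, 129.0]
ee_rot: [-180.0, 0.0, -0.1]
force: [0.7, 0.7, 1.1]
gripper_width: 91.0
gripper_force: 0.0
```

```bash
python3 - <<'E'
from h import *
s,im,P=shot("w5"); print(s["ee_pos"],s["ee_rot"],s["time_s"])
h=cv2.cvtColor(im,cv2.COLOR_BGR2HSV)
m=(h[...,1]<60)&(h[...,2]>115)
for i,c,st in blobs(m,300): print(c,st,cast(P,(st[0]+st[2]/2-.5,st[1]+st[3]/2-.5),20).round(1))
# bore: enclosed hole contour
cs,hi=cv2.findContours(m.astype(np.uint8),cv2.RETR_CCOMP,cv2.CHAIN_APPROX_NONE)
for c,q in zip(cs,hi[0]):
    if q[3]>=0 and len(c)>40: e=cv2.fitEllipse(c); print("hole",np.round(e[0],1),np.round(e[1],1),cast(P,e[0],20).round(1))
for u in [(40,0)]: pass
E
```

```text
[ 419.97240954 -324.47484189  128.95893894] [-1.79953327e+02  3.77247083e-02 -9.39152428e-02] 9.25
[408.   36.7] [399, 0, 19, 76, 1275] [ 549.3 -446.3   20. ]
[121.4  28.5] [104, 15, 38, 30, 699] [ 555.3 -220.9   20. ]
[253.6 189.6] [222, 157, 65, 65, 2661] [ 426.5 -324.2   20. ]
[ 99.8 267.2] [64, 260, 79, 14, 801] [ 351.7 -181.8   20. ]
[322.1 272.5] [181, 262, 262, 23, 4567] [ 344.8 -378.6   20. ]
[ 93.4 277.4] [64, 275, 61, 6, 355] [ 340.3 -171.9   20. ]
hole [253.7 188.4] [26.8 30.7] [ 427. -324.   20.]
```

Call:
{"method": "apply_moves", "body": {
  "deltas": [
    [0.005, 0, 0.03, 0, 1],
    [0.005, 0, 0.06, 0, 1],
    [0.005, 0, 0.09, 0, 1],
    [0.005, 0, 0.114, 0, 1],
    [0.005, 0, 0.124, 0, 1]
  ]
}}

```text
time_s: 9.8
ee_pos: [425.6, -322.3, 4.1]
ee_rot: [-179.9, 0.1, 0.1]
force: [-0.5, 0.0, 0.9]
gripper_width: 91.0
gripper_force: 0.0
```

Call:
{"method": "apply_moves", "body": {
  "deltas": [
    [0, 0, 0, 0, 0.5],
    [0, 0, 0, 0, 0.2],
    [0, 0, 0, 0, 0],
    [0, 0, 0, 0, 0],
    [0, 0, 0, 0, 0]
  ],
  "grip_force": 20
}}

```text
time_s: 10.3
ee_pos: [426.0, -324.5, 6.3]
ee_rot: [179.9, -0.1, -0.0]
force: [-0.5, 0.7, 3.8]
gripper_width: 57.6
gripper_force: 20.0
```

Call:
{"method": "apply_moves", "body": {
  "deltas": [
    [0, 0, -0.02, 0, 0],
    [0, 0, -0.06, 0, 0],
    [0, 0, -0.11, 0, 0],
    [0, 0, -0.16, 0, 0],
    [0, 0, -0.205, 0, 0]
  ]
}}

```text
time_s: 10.8
ee_pos: [425.3, -324.2, 213.0]
ee_rot: [179.9, -0.1, -0.0]
force: [0.9, -1.1, -1.4]
gripper_width: 57.5
gripper_force: 20.0
```

Call:
{"method": "apply_moves", "body": {
  "deltas": [
    [0.006, -0.025, 0, 0, 0],
    [0.016, -0.07, 0, 0, 0],
    [0.027, -0.115, 0, 0, 0],
    [0.037, -0.16, 0, 0, 0],
    [0.047, -0.205, 0, 0, 0]
  ]
}}

```text
time_s: 11.3
ee_pos: [472.3, -117.6, 210.5]
ee_rot: [180.0, -0.0, -0.0]
force: [1.2, -0.6, -0.4]
gripper_width: 57.4
gripper_force: 20.0
```

Call:
{"method": "apply_moves", "body": {
  "deltas": [
    [0.011, -0.045, 0, 0, 0],
    [0.021, -0.09, 0, 0, 0],
    [0.032, -0.135, 0, 0, 0],
    [0.042, -0.18, 0, 0, 0],
    [0.049, -0.21, 0, 0, 0]
  ]
}}

```text
time_s: 11.8
ee_pos: [521.5, 93.6, 210.3]
ee_rot: [-180.0, -0.0, 0.1]
force: [-0.5, -0.9, -0.1]
gripper_width: 57.8
gripper_force: 20.0
```

Call:
{"method": "apply_moves", "body": {
  "deltas": [
    [0.001, -0.009, 0, 0, 0],
    [0.002, -0.012, 0, 0, 0],
    [0.002, -0.012, 0, 0, 0]
  ]
}}

```text
time_s: 12.1
ee_pos: [523.1, 102.1, 210.1]
ee_rot: [180.0, 0.0, -0.0]
force: [-0.1, 0.6, -0.4]
gripper_width: 57.5
gripper_force: 20.0
```

```bash
python3 - <<'E'
from h import *
s,im,P=shot("w6"); print(s["ee_pos"],s["ee_rot"],s["time_s"],s["force"])
u=proj(P,[606.3,102.8,158]);x,y=u.astype(int); print(u)
col=254
for n,dx,dz in [("outer top +x",29,16),("bore top +x",14,16),("bore top -x",-14,16)]: print(n,proj(P,s["ee_pos"]+[dx,0,dz]).round(1))
for yy in list(range(176,262,2))+list(range(280,324,2)): print(yy,im[yy,col].tolist(),end=' ')
cv2.imwrite("pics/v6.png",np.hstack([cv2.resize(im,(400,300)),cv2.resize(im[y-37:y+38,x-50:x+50],(400,300),interpolation=cv2.INTER_NEAREST)]))
print(x-50,y-37)
E
```

```text
[523.14298186 102.10132784 210.14472122] [ 1.79955395e+02  2.51352446e-02 -8.27921721e-03] 12.1 [-0.06715937  0.61468669 -0.37836343]
[252.98725526  94.4498771 ]
outer top +x [254.  200.7]
bore top +x [254.  229.3]
bore top -x [254.  279.4]
176 [60, 56, 60] 178 [44, 38, 41] 180 [47, 46, 43] 182 [44, 40, 41] 184 [47, 42, 47] 186 [40, 38, 40] 188 [41, 35, 40] 190 [44, 40, 41] 192 [42, 40, 39] 194 [67, 67, 67] 196 [102, 102, 110] 198 [95, 95, 100] 200 [94, 97, 104] 202 [100, 101, 108] 204 [113, 116, 127] 206 [246, 241, 239] 208 [242, 237, 235] 210 [255, 255, 252] 212 [121, 124, 131] 214 [125, 125, 132] 216 [125, 128, 136] 218 [123, 127, 135] 220 [122, 124, 133] 222 [124, 126, 132] 224 [123, 125, 134] 226 [123, 128, 136] 228 [119, 124, 132] 230 [125, 126, 132] 232 [45, 62, 91] 234 [47, 66, 92] 236 [47, 63, 91] 238 [46, 66, 91] 240 [41, 61, 89] 242 [47, 64, 94] 244 [45, 65, 92] 246 [45, 61, 91] 248 [46, 66, 96] 250 [45, 65, 90] 252 [40, 56, 81] 254 [38, 60, 92] 256 [46, 46, 43] 258 [57, 56, 59] 260 [88, 89, 93] 280 [90, 93, 95] 282 [96, 95, 100] 284 [41, 44, 46] 286 [102, 107, 115] 288 [116, 117, 127] 290 [111, 116, 124] 292 [112, 116, 124] 294 [116, 119, 127] 296 [114, 117, 128] 298 [113, 118, 126] 300 [113, 116, 123] 302 [113, 117, 124] 304 [98, 107, 123] 306 [63, 107, 167] 308 [67, 111, 174] 310 [67, 111, 170] 312 [66, 109, 164] 314 [70, 118, 182] 316 [30, 54, 71] 318 [29, 57, 76] 320 [36, 60, 77] 322 [32, 57, 76] 202 57
```

View pics/v6.png

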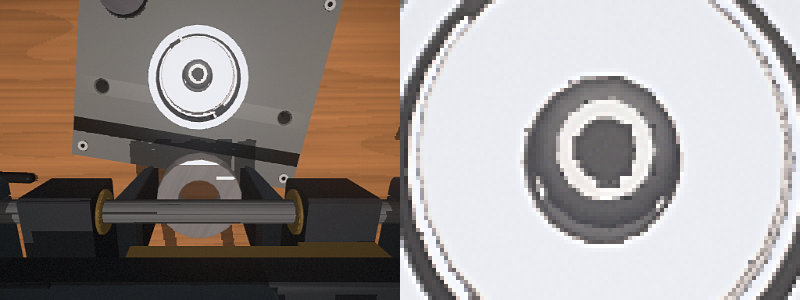

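The spindle tip is at (253,94), which matches the (606.3,102.8) estimate, and the narrow collar's bore is at about row 258 in the hand. I move across and lower.

Call:
{"method": "apply_moves", "body": {
  "deltas": [
    [0.03, 0, 0, 0, 0],
    [0.06, -0.001, 0, 0, 0],
    [0.085, -0.001, 0, 0, 0],
    [0.085, -0.001, 0.01, 0, 0],
    [0.085, -0.001, 0.02, 0, 0]
  ]
}}

```text
time_s: 12.65
ee_pos: [608.1, 102.3, 189.4]
ee_rot: [180.0, 0.1, -0.1]
force: [-0.3, 0.8, -1.4]
gripper_width: 57.3
gripper_force: 20.0
```

Call:
{"method": "apply_moves", "body": {
  "deltas": [
    [0, 0, 0.01, 0, 0],
    [0, 0, 0.02, 0, 0],
    [0, 0, 0.025, 0, 0],
    [0, 0, 0.03, 0, 0],
    [0, 0, 0.03, 0, 0]
  ]
}}

```text
time_s: 13.15
ee_pos: [607.9, 103.8, 159.6]
ee_rot: [180.0, 0.1, 0.0]
force: [0.6, 0.6, -0.2]
gripper_width: 57.6
gripper_force: 20.0
```

Call:
{"method": "apply_moves", "body": {
  "deltas": [
    [0, 0, 0.003, 0, 0],
    [0, 0, 0.006, 0, 0],
    [0, 0, 0.009, 0, 0],
    [0, 0, 0.009, 0, 0]
  ]
}}

```text
time_s: 13.55
ee_pos: [608.2, 103.8, 150.8]
ee_rot: [180.0, 0.0, 0.0]
force: [-0.4, -0.1, -2.0]
gripper_width: 57.6
gripper_force: 20.0
```

Threaded with no side force. The seat is expected at TCP about 139, so I go slowly from here.

Call:
{"method": "apply_moves", "body": {
  "deltas": [
    [0, 0, 0.003, 0, 0],
    [0, 0, 0.006, 0, 0],
    [0, 0, 0.008, 0, 0],
    [0, 0, 0.009, 0, 0]
  ]
}}

```text
time_s: 13.95
ee_pos: [608.3, 103.8, 141.9]
ee_rot: [180.0, 0.0, 0.0]
force: [0.2, -0.2, -1.0]
gripper_width: 57.4
gripper_force: 20.0
```

Call:
{"method": "apply_moves", "body": {
  "deltas": [
    [0, 0, 0.0007, 0, 0],
    [0, 0, 0.0014, 0, 0],
    [0, 0, 0.0014, 0, 0]
  ]
}}

```text
time_s: 14.25
ee_pos: [608.4, 103.8, 140.8]
ee_rot: [180.0, 0.0, 0.0]
force: [0.4, -0.4, -1.4]
gripper_width: 57.5
gripper_force: 20.0
```

Call:
{"method": "apply_moves", "body": {
  "deltas": [
    [0, 0, 0.0007, 0, 0],
    [0, 0, 0.0012, 0, 0],
    [0, 0, 0.0012, 0, 0]
  ]
}}

```text
time_s: 14.55
ee_pos: [608.6, 103.8, 140.3]
ee_rot: [-180.0, -0.0, 0.0]
force: [-0.7, 0.5, 4.0]
gripper_width: 57.7
gripper_force: 20.0
```

Call:
{"method": "apply_moves", "body": {
  "deltas": [
    [0, 0, 0.0005, 0, 0],
    [0, 0, 0.0008, 0, 0],
    [0, 0, 0.0008, 0, 0]
  ]
}}

```text
time_s: 14.85
ee_pos: [608.6, 103.9, 140.3]
ee_rot: [-180.0, -0.1, 0.0]
force: [-2.6, -0.4, 7.0]
gripper_width: 57.5
gripper_force: 20.0
```

Seated. I release, lift and go over the pin, turning the tool so the fingers close across the block.

Call:
{"method": "apply_moves", "body": {
  "deltas": [
    [0, 0, 0, 0, 0.4],
    [0, 0, 0, 0, 0.6],
    [0, 0, 0, 0, 0.8],
    [0, 0, 0, 0, 0.8]
  ]
}}

```text
time_s: 15.25
ee_pos: [608.4, 103.8, 138.4]
ee_rot: [180.0, 0.0, 0.0]
force: [0.1, -0.2, 0.7]
gripper_width: 81.5
gripper_force: 0.0
```

Call:
{"method": "apply_moves", "body": {
  "deltas": [
    [0, 0, -0.01, 0, 0.8],
    [0, 0, -0.03, 0, 0.8],
    [0, 0, -0.055, 0, 0.8],
    [0, 0, -0.07, 0, 0.8],
    [0, 0, -0.075, 0, 0.8]
  ]
}}

```text
time_s: 15.75
ee_pos: [609.6, 104.0, 216.6]
ee_rot: [-180.0, -0.3, 0.0]
force: [-1.1, 0.1, -0.1]
gripper_width: 81.5
gripper_force: 0.0
```

Call:
{"method": "apply_moves", "body": {
  "deltas": [
    [-0.008, 0.03, 0, 0, 0.8],
    [-0.018, 0.07, 0, 0, 0.6],
    [-0.028, 0.115, 0, 0, 0.4],
    [-0.038, 0.16, 0, 0, 0.2],
    [-0.049, 0.2, 0, 0, 0.2]
  ]
}}

```text
time_s: 16.25
ee_pos: [558.6, -98.0, 213.5]
ee_rot: [180.0, 0.0, -0.0]
force: [0.4, -0.9, 0.1]
gripper_width: 55.2
gripper_force: 0.0
```

Call:
{"method": "apply_moves", "body": {
  "deltas": [
    [-0.01, 0.04, 0, 0.07, 0.2],
    [-0.02, 0.08, 0, 0.15, 0.2],
    [-0.03, 0.12, 0, 0.22, 0.2],
    [-0.033, 0.133, 0, 0.3, 0.2],
    [-0.033, 0.133, 0, 0.3, 0.2]
  ]
}}

```text
time_s: 16.75
ee_pos: [525.6, -231.0, 213.4]
ee_rot: [180.0, 0.1, -17.4]
force: [0.1, 0.2, -0.2]
gripper_width: 55.0
gripper_force: 0.0
```

```bash
python3 - <<'E'
from h import *
s,im,P=shot("w7"); print(s["ee_pos"],s["ee_rot"],s["time_s"])
s2,im2,_=shot("s7","scene"); x,y=317,185
print(proj(P,[593,-249,136]))
cv2.imwrite("pics/v7.png",np.hstack([cv2.resize(im,(400,300)),cv2.resize(im2[y-50:y+46,x-64:x+64],(400,300),interpolation=cv2.INTER_CUBIC)]))
E
```

```text
[ 525.6011928  -231.04188807  213.3509338 ] [ 1.79983092e+02  5.24353317e-02 -1.73680708e+01] 16.75
[250.51376908 115.51569691]
```

View pics/v7.png

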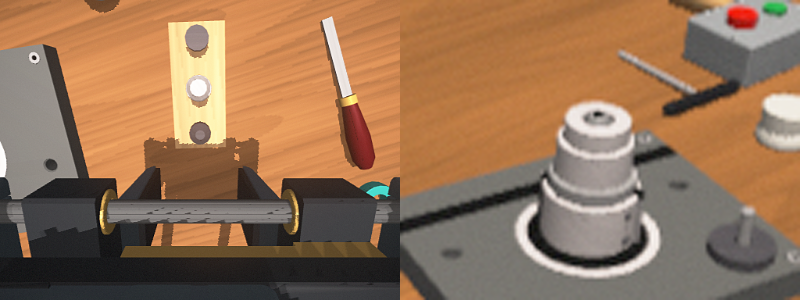

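The collars are stacked and stepping down. In the full-size wrist image the pin top is at about (253,111) and the right hole at about (64,211). Next I get the pin's exact offset.

```bash
python3 - <<'E'
from h import *
im=cv2.imread("pics/w7.png"); s=dict(ee_pos=np.array([525.6,-231.0,213.4]),ee_rot=np.array([180,0,-17.3])); P=pose("wrist",s)
h=cv2.cvtColor(im,cv2.COLOR_BGR2HSV); g=h[...,2]
m=(h[...,1]<40)&(h[...,2]>200); m[:80]=0;m[150:]=0;m[:,:200]=0;m[:,300:]=0
for i,c,st in blobs(m,30): 
    X=cast(P,(st[0]+st[2]/2-.5,st[1]+st[3]/2-.5),136); print(c,st,X.round(1),local(s,X).round(1))
d=(g<70);d[:190]=0;d[235:]=0;d[:,:45]=0;d[:,85:]=0
for i,c,st in blobs(d,30): print("hole",c,st,cast(P,c,32).round(1))
print(np.hypot(606.3-556.3,102.8+16))
E
```

```text
[253.8 109.7] [238, 96, 33, 28, 671] [ 596.4 -252.6  136. ] [74.1 -0.4 77.4]
hole [ 65.2 210.5] [58, 203, 15, 15, 156] [556.  -15.9  32. ]
hole [ 74.8 231.4] [61, 228, 24, 7, 131] [529.9 -15.5  32. ]
128.89313402970694
```

```bash
python3 - <<'E'
from h import *
im=cv2.imread("pics/w7.png")
for y in range(84,136,2): print(y,im[y,248].tolist(),im[y,260].tolist(),end=' ')
print()
for x in range(230,280,2): print(x,im[104,x].tolist(),im[112,x].tolist(),end=' ')
E
```

```text
84 [167, 233, 254] [172, 239, 254] 86 [169, 235, 254] [174, 239, 254] 88 [168, 234, 254] [173, 239, 254] 90 [169, 235, 254] [172, 237, 254] 92 [168, 236, 254] [174, 239, 254] 94 [168, 235, 254] [170, 238, 254] 96 [121, 182, 232] [170, 243, 255] 98 [194, 199, 217] [207, 209, 223] 100 [190, 198, 218] [197, 205, 222] 102 [165, 173, 197] [192, 201, 218] 104 [255, 255, 255] [255, 255, 255] 106 [253, 253, 254] [251, 252, 254] 108 [251, 252, 254] [252, 253, 254] 110 [251, 252, 254] [252, 253, 254] 112 [252, 253, 254] [251, 253, 254] 114 [252, 253, 254] [249, 251, 253] 116 [251, 252, 254] [248, 251, 253] 118 [249, 251, 253] [251, 252, 254] 120 [255, 255, 255] [255, 255, 255] 122 [152, 160, 183] [164, 174, 195] 124 [164, 172, 192] [167, 177, 195] 126 [169, 178, 197] [161, 170, 188] 128 [111, 125, 147] [119, 127, 149] 130 [96, 136, 184] [97, 139, 187] 132 [96, 135, 182] [96, 137, 183] 134 [129, 187, 244] [93, 132, 182] 
230 [165, 231, 254] [158, 227, 253] 232 [167, 234, 254] [166, 232, 254] 234 [169, 234, 254] [171, 234, 254] 236 [161, 228, 253] [173, 241, 255] 238 [160, 232, 255] [212, 219, 234] 240 [202, 214, 234] [174, 182, 200] 242 [196, 202, 219] [171, 180, 200] 244 [190, 198, 217] [254, 255, 255] 246 [243, 247, 252] [252, 253, 254] 248 [255, 255, 255] [252, 253, 254] 250 [251, 252, 254] [250, 251, 254] 252 [250, 251, 253] [252, 253, 254] 254 [252, 253, 254] [251, 252, 254] 256 [253, 253, 254] [250, 251, 253] 258 [252, 254, 255] [249, 250, 253] 260 [255, 255, 255] [251, 253, 254] 262 [193, 201, 218] [253, 254, 255] 264 [189, 198, 218] [229, 235, 243] 266 [183, 190, 212] [179, 188, 207] 268 [191, 217, 239] [178, 185, 206] 270 [173, 239, 255] [211, 228, 247] 272 [175, 239, 254] [172, 239, 255] 274 [185, 245, 254] [182, 244, 254] 276 [190, 248, 254] [189, 248, 254] 278 [194, 250, 254] [192, 249, 254]
```

The pin's top disc is centred at (254,112), 72.5 mm ahead of the tool at z=136. I go over it, descend and grip.

Call:
{"method": "apply_moves", "body": {
  "deltas": [
    [0.03, 0, 0, 0, 0.2],
    [0.06, 0, 0, 0, 0.2],
    [0.0725, 0, 0, 0, 0.2],
    [0.0725, 0, 0.02, 0, 0.2],
    [0.0725, 0, 0.05, 0, 0.2]
  ]
}}

```text
time_s: 17.35
ee_pos: [598.0, -249.3, 164.8]
ee_rot: [180.0, -0.3, -17.0]
force: [-0.6, -0.1, 0.2]
gripper_width: 54.6
gripper_force: 0.0
```

Call:
{"method": "apply_moves", "body": {
  "deltas": [
    [0, 0, 0.03, 0, 0.2],
    [0, 0, 0.06, 0, 0.2],
    [0, 0, 0.085, 0, 0.2],
    [0, 0, 0.096, 0, 0.2],
    [0, 0, 0.096, 0, 0.2]
  ]
}}

```text
time_s: 17.85
ee_pos: [595.2, -249.0, 66.3]
ee_rot: [-180.0, 0.2, -17.1]
force: [-0.7, 0.1, 0.3]
gripper_width: 54.7
gripper_force: 0.0
```

Call:
{"method": "apply_moves", "body": {
  "deltas": [
    [0, 0, 0, 0, 0],
    [0, 0, 0, 0, -0.3],
    [0, 0, 0, 0, -0.6],
    [0, 0, 0, 0, -0.7],
    [0, 0, 0, 0, -0.7]
  ],
  "grip_force": 40
}}

```text
time_s: 18.35
ee_pos: [596.1, -251.2, 68.9]
ee_rot: [180.0, -0.1, -17.2]
force: [-0.4, -1.4, 3.3]
gripper_width: 23.1
gripper_force: 40.0
```

Call:
{"method": "apply_moves", "body": {
  "deltas": [
    [0, 0, -0.01, 0, -0.7],
    [0, 0, -0.03, 0, -0.7],
    [0, 0, -0.06, 0, -0.7],
    [0, 0, -0.09, 0, -0.7],
    [0, 0, -0.1, 0, -0.7]
  ]
}}

```text
time_s: 18.85
ee_pos: [597.0, -251.0, 171.1]
ee_rot: [180.0, -0.3, -17.2]
force: [0.9, -0.3, -3.1]
gripper_width: 23.4
gripper_force: 40.0
```

Call:
{"method": "apply_moves", "body": {
  "deltas": [
    [-0.022, -0.024, 0, -0.1, -0.7],
    [-0.052, -0.056, 0, -0.22, -0.7],
    [-0.082, -0.088, 0, -0.34, -0.7],
    [-0.112, -0.12, 0, -0.47, -0.7],
    [-0.135, -0.146, 0, -0.6, -0.7]
  ]
}}

```text
time_s: 19.35
ee_pos: [507.2, -69.1, 166.6]
ee_rot: [-179.9, 0.2, 17.5]
force: [1.0, -0.8, -3.7]
gripper_width: 23.4
gripper_force: 40.0
```

Call:
{"method": "apply_moves", "body": {
  "deltas": [
    [0, 0, 0.01, -0.12, -0.7],
    [0, 0, 0.025, -0.25, -0.7],
    [0, 0, 0.04, -0.38, -0.7],
    [0, 0, 0.05, -0.5, -0.7],
    [0, 0, 0.058, -0.57, -0.7]
  ]
}}

```text
time_s: 19.85
ee_pos: [508.5, -70.8, 108.1]
ee_rot: [-179.8, 0.1, 50.1]
force: [-0.5, -0.7, -4.6]
gripper_width: 23.4
gripper_force: 40.0
```

Call:
{"method": "apply_moves", "body": {
  "deltas": [
    [0, 0, 0, 0, -0.7],
    [0, 0, 0, 0, -0.7]
  ]
}}

```text
time_s: 20.05
ee_pos: [509.4, -71.1, 109.4]
ee_rot: [-179.9, 0.0, 49.8]
force: [0.3, 0.1, -3.8]
gripper_width: 23.7
gripper_force: 40.0
```

```bash
python3 - <<'E'
from h import *
s,im,P=shot("w8"); print(s["ee_pos"],s["ee_rot"],s["time_s"],s["force"],s["gripper_width"])
u=proj(P,[556,-16,32]); print(u); x,y=u.astype(int)
g=cv2.cvtColor(im,cv2.COLOR_BGR2GRAY); sub=cv2.resize(g[y-35:y+35,x-35:x+35],None,fx=4,fy=4,interpolation=cv2.INTER_CUBIC)
c=cv2.HoughCircles(sub,cv2.HOUGH_GRADIENT,1,8,param1=80,param2=15,minRadius=36,maxRadius=64)
if c is not None:
    for a in c[0][:4]: uv=a[:2]/4+[x-35,y-35]; print("circ",uv.round(1),(a[2]/4).round(1),local(s,cast(P,uv,32)).round(1))
for t in (35,50,65,80):
    m=g<t; k=np.zeros_like(m); k[y-30:y+30,x-30:x+30]=1
    for i,c,st in blobs(m&k,100): print(t,c,st)
print("pin ref",local(s,cast(P,(254,112),32)).round(1))
cv2.imwrite("pics/v8.png",np.hstack([cv2.resize(im,(400,300)),cv2.resize(g[y-30:y+30,x-40:x+40],(400,300),interpolation=cv2.INTER_NEAREST)[...,None].repeat(3,2)]))
E
```

```text
[509.38744185 -71.09209212 109.37309987] [-1.79925163e+02  3.81094733e-02  4.97596016e+01] 20.05 [ 0.2526846   0.06396045 -3.83821215] 23.69855394089843
[253.51325159 111.18109511]
circ [253.6 110.9] 11.9 [72.4  0.2 77.3]
circ [251.1 111.9] 13.4 [71.7 -1.7 77.3]
circ [251.9 109.9] 12.8 [73.2 -1.1 77.3]
circ [253.9 108.9] 12.3 [73.9  0.4 77.3]
pin ref [71.6  0.5 77.3]
```

View pics/v8.png

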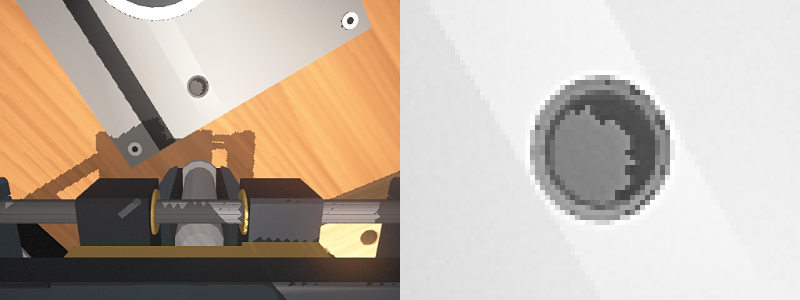

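The crop puts the hole mouth at about (253.1,110.8), almost exactly where the pin top was in the matching view. I advance 73.4 mm and lower with force checks.

Call:
{"method": "apply_moves", "body": {
  "deltas": [
    [0.025, 0, 0, 0, -0.7],
    [0.05, 0, 0, 0, -0.7],
    [0.0734, 0, 0, 0, -0.7],
    [0.0734, 0, 0, 0, -0.7],
    [0.0734, 0, 0, 0, -0.7]
  ]
}}

```text
time_s: 20.6
ee_pos: [557.1, -15.0, 110.0]
ee_rot: [180.0, 0.0, 49.9]
force: [-1.5, -0.1, -4.8]
gripper_width: 23.4
gripper_force: 40.0
```

Call:
{"method": "apply_moves", "body": {
  "deltas": [
    [0, 0, 0.01, 0, -0.7],
    [0, 0, 0.018, 0, -0.7],
    [0, 0, 0.023, 0, -0.7],
    [0, 0, 0.023, 0, -0.7]
  ]
}}

```text
time_s: 21.0
ee_pos: [556.1, -15.5, 85.6]
ee_rot: [-179.9, 0.1, 49.8]
force: [-0.5, -0.2, -3.9]
gripper_width: 23.3
gripper_force: 40.0
```

Call:
{"method": "apply_moves", "body": {
  "deltas": [
    [0, 0, 0.002, 0, -0.7],
    [0, 0, 0.004, 0, -0.7],
    [0, 0, 0.006, 0, -0.7],
    [0, 0, 0.006, 0, -0.7]
  ]
}}

```text
time_s: 21.4
ee_pos: [557.1, -15.1, 80.7]
ee_rot: [-180.0, 0.0, 49.9]
force: [-0.0, -0.5, -3.4]
gripper_width: 23.6
gripper_force: 40.0
```

Call:
{"method": "apply_moves", "body": {
  "deltas": [
    [0, 0, 0.004, 0, -0.7],
    [0, 0, 0.008, 0, -0.7],
    [0, 0, 0.012, 0, -0.7],
    [0, 0, 0.016, 0, -0.7],
    [0, 0, 0.016, 0, -0.7]
  ]
}}

```text
time_s: 21.9
ee_pos: [556.7, -14.9, 64.0]
ee_rot: [-179.9, 0.0, 49.9]
force: [0.2, 2.0, -4.9]
gripper_width: 23.5
gripper_force: 40.0
```

Call:
{"method": "apply_moves", "body": {
  "deltas": [
    [0, 0, 0.001, 0, -0.7],
    [0, 0, 0.002, 0, -0.7],
    [0, 0, 0.002, 0, -0.7]
  ]
}}

```text
time_s: 22.2
ee_pos: [557.0, -14.9, 62.8]
ee_rot: [-180.0, -0.0, 49.8]
force: [-1.2, 2.8, -4.7]
gripper_width: 23.4
gripper_force: 40.0
```

Call:
{"method": "apply_moves", "body": {
  "deltas": [
    [0, 0, 0.001, 0, -0.7],
    [0, 0, 0.002, 0, -0.7],
    [0, 0, 0.002, 0, -0.7]
  ]
}}

```text
time_s: 22.5
ee_pos: [557.1, -14.9, 60.9]
ee_rot: [-180.0, -0.0, 49.8]
force: [-1.3, 3.4, -2.4]
gripper_width: 23.3
gripper_force: 40.0
```

Call:
{"method": "apply_moves", "body": {
  "deltas": [
    [0, 0, 0.0005, 0, -0.7],
    [0, 0, 0.001, 0, -0.7],
    [0, 0, 0.001, 0, -0.7]
  ]
}}

```text
time_s: 22.8
ee_pos: [557.2, -14.9, 60.9]
ee_rot: [180.0, -0.0, 49.8]
force: [-3.0, 4.7, 4.8]
gripper_width: 23.4
gripper_force: 40.0
```

Seated on the plate. I release, lift clear, back off and look.

Call:
{"method": "apply_moves", "body": {
  "deltas": [
    [0, 0, 0, 0, -0.45],
    [0, 0, 0, 0, -0.3],
    [0, 0, 0, 0, -0.1],
    [0, 0, 0, 0, 0.1],
    [0, 0, 0, 0, 0.1]
  ]
}}

```text
time_s: 23.3
ee_pos: [557.6, -15.4, 59.8]
ee_rot: [180.0, -0.0, 49.9]
force: [-1.2, 0.4, 0.3]
gripper_width: 49.7
gripper_force: 0.0
```

Call:
{"method": "apply_moves", "body": {
  "deltas": [
    [0, 0, -0.01, 0, 0.1],
    [0, 0, -0.04, 0, 0.1],
    [0, 0, -0.08, 0, 0.1],
    [0, 0, -0.12, 0, 0.1],
    [0, 0, -0.15, 0, 0.1]
  ]
}}

```text
time_s: 23.8
ee_pos: [558.0, -15.2, 213.4]
ee_rot: [179.8, -0.1, 49.9]
force: [0.3, -0.2, 0.7]
gripper_width: 50.4
gripper_force: 0.0
```

Call:
{"method": "apply_moves", "body": {
  "deltas": [
    [-0.03, 0, 0, 0, 0.1],
    [-0.07, 0, 0, 0, 0.1],
    [-0.11, 0, 0, 0, 0.1],
    [-0.14, 0, 0, 0, 0.1],
    [-0.15, 0, 0, 0, 0.1]
  ]
}}

```text
time_s: 24.3
ee_pos: [458.8, -131.4, 210.7]
ee_rot: [179.9, 0.0, 49.7]
force: [-0.7, 0.3, 0.4]
gripper_width: 49.9
gripper_force: 0.0
```

```bash
python3 - <<'E'
from h import *
s2,im2,Q=shot("s9","scene"); s,im,P=shot("w9")
print(s["ee_pos"],s["force"],s["time_s"])
b=proj(Q,[580,45,90]).astype(int); x,y=b
cv2.imwrite("pics/v9.png",np.hstack([cv2.resize(im,(400,300)),cv2.resize(im2[y-60:y+60,x-80:x+80],(400,300),interpolation=cv2.INTER_CUBIC)]))
# pin top vs expected 128 and flange centre (scene ray)
print("pin top exp px",(proj(Q,[556,-16,128])-[x-80,y-60])*2.5+[400,0],"flange underside",(proj(Q,[556,-16,32])-[x-80,y-60])*2.5+[400,0])
E
```

```text
[ 458.95896347 -131.49201428  210.66830527] [-0.72036059 -0.77419831  0.09510422] 24.35
pin top exp px [545.83505276 129.96437638] flange underside [544.63385571 202.54537453]
```

View pics/v9.png

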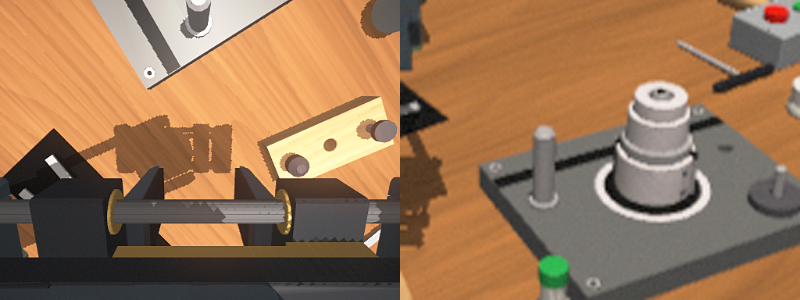

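The view shows the pin upright with its flange flat on the plate; its top is at (543,128), against (546,130) expected. The collars are stacked flat, and the block's middle hole is empty. I hand in.

```bash
python3 -c "
from workcell import env
print(env.job_done())"
```

```text
the job is handed in; nothing more can be done
None
```

I've handed the job in after about 24 s of robot time: the wide collar is on the fitted collar, the narrow one is on top of it, and the pin is fully home in the plate's right-hand hole. The last camera view showed all three in place.

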